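# Change over and re-lock a mains-voltage selector

### The arm

A 6-joint arm with a two-finger parallel gripper is mounted at the origin on a cart in front of the work surface, level with it; the furniture and walls round the work are solid. World frame = base frame: x ahead of the robot, y to its left, z up, the work surface at z = 0. Lengths are in mm, angles in rad, forces in N, time in s.
With the tool pointing down it reaches from about 275 to 1000 mm from the base axis. Payload 8.4 kg.
Tool frame: the origin (TCP) lies at the very end of the fingers, on their centre line; the grasp point (between the pads) lies 19 mm behind it; z points along the fingers, y is the line along which they close (so a half turn about z gives the same grasp; the last joint's range is limited). The gripper opens to 85 mm and grips with 20 to 120 N. Pads are 22 mm wide; open, the fingers measure 114 mm over their backs; the gripper's body (76 mm by 85 mm) begins 54 mm behind the grasp point. The pads swing forward as they close: fully open they stand 13 mm farther back than shut.
Start: joints at [1.308, 0.353, 1.633, -0, 1.155, -0.002], TCP at [161.157, 603.868, 231.281] pointing down, gripper open.
Joint ranges: [-2.63, 2.63], [-0.92, 2.1], [0.06, 2.66], [-1.3, 4.44], [0, 2.69], [-3.02, 3.02]. Speed limits (rad/s): [2.22, 2.22, 2.79, 3.14, 3.14, 3.14].

### API

Orientations are given as [roll, pitch, yaw] about the fixed x, y, z axes, in that order (R = Rz(yaw) Ry(pitch) Rx(roll)).
In Python, from rig import sensors, grab_frame, camera_params, order gives the robot as it stands. The module is installed in compiled form; this text tells all that it offers.
- The arm moves only by the tool move_arm, never from a script. Its argument "motion" is a list of rows, each a list of 7 numbers: the turn, a rotation vector about the tool's x, y, z in parts of the range, where 1.0 means pi rad, then the shift along the tool's x, y, z in normalised numbers (1 is 80 cm), then the finger opening in m, from 0 to 0.0854. A call has 1 to 8 rows; each row is the pose to reach, as a shift and turn from the pose commanded when the call began, along the tool's axes at that moment; what a row does not reach only later rows make up. A row lasts 1/8 s, in which the tool goes at most 62.5 mm and 10.7 degrees, less where a joint would pass 70% of its speed; a pose out of reach is approached as far as the arm can. A call with a gripper value outside its range is refused whole. The fingers move at their own pace and stop on an object; "grip_force" is the grip in N (left out, the last holds). Time passes only in rows, so rows that repeat a pose let the fingers close. It gives the time, the measured TCP pose, the force, the opening and the grip force at its end, in the units of the state.
- sensors.sense(): the state, without advancing time (a new reading comes with each control period).
- grab_frame(name): name is "side" or "top" or "wrist"; returns (picture, depth): 480x640x3 uint8, red, green, blue; 480x640 float32, mm along the optical axis (not along the pixel's ray), 0 where there is no reading.
- camera_params(name): a dict with "camera_matrix" (3x3 intrinsics, pixels), "world_from_camera" (4x4, takes a point from camera to world coordinates). Camera axes: x right, y down, z forward; pixel columns grow to the right and rows downward; lengths in mm; the calibration is good to about 2 mm. A picture is of the moment at which its call begins: read the wrist's pose just before it. camera_params takes no time and is no camera call; for the wrist camera it gives the pose at the moment of the call.
- order.sign_off(): hands the job in; it is judged then, once.
The state is a dict: "clock": time; "qpos": joint angles; "qvel": joint speeds; "joint_efforts": joint torques, N m; "eef_pos": TCP position; "tcp_rot": TCP orientation; "contact_force": force on the tool from outside, world axes, zero at the start; "wrist_torque": the same for the moment, N m; "opening": opening from 0.0 (shut) to 1.0 (fully open); "grasp_force": force on a finger pad.
Only numpy, scipy, OpenCV 4.12 (cv2) and the standard library are available. Lean on these libraries where they do the work, as an engineer would, in place of code of your own. Each camera call takes 0.05 s, during which the arm holds its last target. There are 200 camera calls.

### The job

The unplugged power unit on the bench is set for the wrong mains voltage: lift the folded steel lock plate off its pin and put it aside, then slide the tiny selector switch in its recessed slot fully over to the other (left) end. Then refit the lock plate on its pin turned end for end, so that one of its black blocks drops into the vacated half of the slot, and leave it lying flat, fully down and square to the unit. Do not disturb the other things on the bench.

Things in the scene. Friction and masses are not known exactly. Their poses are not given: they have to be found in the camera images.
- power_unit: Grey box with a flat painted top, 130 (x) x 200 (y) x 50 mm high, fixed. Origin: centre of its underside, on the bench; z up, -x side to the robot, +y its left, turned up to 0.4 rad. On top, a lamp (x 22, y -76 mm) and a fuse cap (x -22, y -76) stand 8 mm high. Two terminals stick 11 mm out of the front. It carries the selector slot (see slot_centre) and the lock pin (see pin_seat).
- slot_centre (a point): Middle of the floor of the selector slot, at power_unit x 34, y 0, z 50 mm; axes as power_unit. The slot is 76 mm long (y -38 to +38 from here), 26 mm wide (x -13 to +13) and 7 mm deep, inside a black frame with 5 mm walls that stands 7 mm above the box's top.
- selector (a joint): Travel of the selector switch along its slot: 0 to 0.0015 at the start, at the right end (power_unit -y); 0.014 m when fully over to the left (+y). No spring: it stays where it is left. About 2 N pushes it.
- selector_top (a point): Centre of the top of the switch's grey ridged thumb piece, flush with the frame, 57 mm above the bench; axes as power_unit. The piece is 12 mm across the slot, 9 mm along it, 7 mm high. At the start its -y end face is at y -11.5 (to -10) mm of slot_centre, with at least 26 mm of free slot behind it for a fingertip to push from.
- lock_plate: Loose folded steel plate, 63 to 126 g, C-shaped from above. Origin: on the axis of its 11 mm hole, at the underside of its 4 mm thick web (28 in x, 34 in y); z up. Grip it over two upstanding lugs, faces at y -17 and +17 mm, 26 mm long in x, top at z 20 mm. It starts on the pin, axes as power_unit, a block in the slot's left half. On the bench it stands level, origin at z 6 mm.
- lock_plate_blocks (a point): Midway between the plate's two blocks: lock_plate x 0, y +12, z -3 mm, axes as lock_plate. Two arms (y 0 to 24, 4 mm thick) reach from the web to x -42 and +42; under each end a black block (x 26 to 42 either side, y 0 to 24) goes down to z -6. Refitted, the plate is turned by pi: +y to power_unit -y, one block in the slot's right half, 2.5 mm clear of the switch.
- pin_seat (a point): Where the lock plate's origin belongs, at the start and at the end: on the lock pin's axis, at the top of its 18 mm wide shoulder; power_unit x 0, y 0, z 57 mm, axes as power_unit. The pin is 8 mm thick, rises straight for 8 mm from here and 5 mm more as a cone; the plate's hole has 1.5 mm clearance all round it.
- clear_spot (a point): Middle of a part of the bench that is always clear, to put the lock plate down: at least 60 mm to each side (x and y) is free.
- pan_dish: Flat clear dish of crucibles, 62 mm wide, 13 mm high; origin under its centre. Bystander.
- weight_big: Brass knob weight, 23 mm wide, 28 mm high; origin under its centre. Bystander.
- weight_small: Brass knob weight, 17 mm wide, 21 mm high; origin under its centre. Bystander.
- calculator: Black desk calculator, 142 (x) x 72 (y) x 15 mm; origin under its centre. Bystander.
- marker: Black marker pen, 12 (x) x 144 (y) x 12 mm, lying; origin under its centre. Bystander.
- screwdriver: Screwdriver, 18 (x) x 150 (y) x 19 mm, lying; origin under its centre. Bystander.
- tweezers: Steel tweezers, 16 (x) x 140 (y) x 8 mm, lying; origin under their centre. Bystander.
- spanner: Small steel open-ended spanner, 23 (x) x 130 (y) x 6 mm, lying; origin under its centre. Bystander.
Things that resemble listed ones, but are neither listed nor needed, are in the scene too. Several things have the shape of the lock_plate; the one meant has the colours described above.

How it is judged (in metres and radians):
On the way, in this order (a step that is already met when the one before it is completed fails the run):
1. the lock plate has been lifted off its pin, at least 30 mm away from its seat (distance between lock_plate and pin_seat above 0.03 m), for 0.2 s.
2. with the lock plate off, the selector has been slid over to the left end (within 2 mm) (value of joint selector above 0.012 m and distance between lock_plate and pin_seat above 0.03 m), for 0.2 s.
At the end, for the whole second after the job is handed in: The selector is within 2 mm of its left end (joint over 0.012), and the lock plate is down on its pin (origin within 4 mm of pin_seat sideways and 2 mm in height), flat (tilt under 0.06 rad), square (within 0.15 rad) and turned end for end (its blocks towards the unit's -y side), at rest (value of joint selector above 0.012 m and horizontal distance between lock_plate and pin_seat below 0.004 m and z of lock_plate in the frame of pin_seat between -0.003 and 0.002 m and angle between lock_plate's own z axis and vertical below 0.06 rad and y of lock_plate_blocks in the frame of power_unit below -0.007 m and angle between the x axis of lock_plate and the x axis of power_unit, either way round below 0.15 rad and linear speed of lock_plate below 0.02 m/s); the robot touches nothing.
It fails at once if a bystander (dish, weights, calculator, marker, screwdriver, tweezers or spanner) pushed more than 30 mm from its place (distance of any of pan_dish, weight_big, weight_small, calculator, marker, screwdriver, tweezers, spanner from where it was at the start of the episode above 0.03 m).
It also fails if it takes over 64 s, if anything falls off the work surface, if the arm or the gripper's body presses on something with over 40 N, if the wrist force passes 120 N, or if a joint passes its speed limit or range.

## Working session

There is one attempt and no reset: what is moved stays moved. The work goes in short steps, Python scripts to look and compute and a tool call to move; the robot and the scene stay as the last step left them, time stands still between calls to the robot, and variables do not carry over. Pictures are saved under pics/ and viewed, at most 10 in all, crops included, and the job is handed in when it is done.

Besides the shell and the picture viewer there is one more tool, called after "Emit:" as name(argument=value, ...) on one line, values as JSON. move_arm: Moves the arm, as the interface text tells. Its arguments: {"type":"object","properties":{"motion":{"type":"array","items":{"type":"array","items":{"type":"number"}}},"grip_force":{"type":"number"}},"required":["motion"]}

```bash
mkdir -p pics; python3 - <<'E'
from rig import *
import cv2,numpy as np
print(sensors.sense())
for n in ("top","side"):
    p,d=grab_frame(n); cv2.imwrite(f"pics/{n}.png",p[:,:,::-1]); np.savez(f"{n}.npz",p=p,d=d)
    c=camera_params(n); print(n,np.round(c["camera_matrix"],1).tolist(),np.round(c["world_from_camera"],3).tolist())
E
```

```text
{'clock': 0.0, 'qpos': array([ 1.30761660e+00,  3.53655451e-01,  1.63415478e+00,  3.59152179e-06,
        1.15517385e+00, -2.39870827e-03]), 'qvel': array([ 7.83684796e-05, -1.47324737e-03, -2.31396558e-03,  1.60499921e-03,
        2.97369341e-04, -3.12589762e-04]), 'joint_efforts': array([-2.23115283e-03, -6.05254841e+01, -3.42068374e+01, -1.19315027e-04,
        9.56959964e-03, -5.66039614e-05]), 'eef_pos': array([161.02028583, 603.4050863 , 230.54827825]), 'tcp_rot': array([-3.14020124e+00, -6.62135261e-06,  2.88081017e+00]), 'contact_force': array([ 0.44321079, -0.05158107, -0.01795631]), 'wrist_torque': array([ 0.00504593, -0.02292106, -0.016364  ]), 'grasp_force': 0.0, 'opening': 1.0005590684750953}
top [[549.3, 0.0, 330.8], [0.0, 549.3, 247.1], [0.0, 0.0, 1.0]] [[0.01, -0.994, 0.106, 419.904], [-1.0, -0.012, -0.017, 13.368], [0.019, -0.105, -0.994, 1298.097], [0.0, 0.0, 0.0, 1.0]]
side [[558.0, 0.0, 317.3], [0.0, 558.0, 234.3], [0.0, 0.0, 1.0]] [[-0.936, -0.154, 0.318, 59.766], [-0.353, 0.426, -0.833, 1282.147], [-0.007, -0.891, -0.453, 741.591], [0.0, 0.0, 0.0, 1.0]]
```

View pics/top.png

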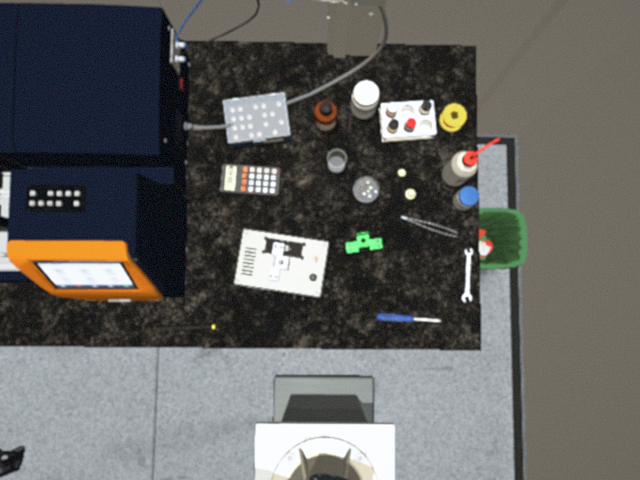

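View pics/side.png

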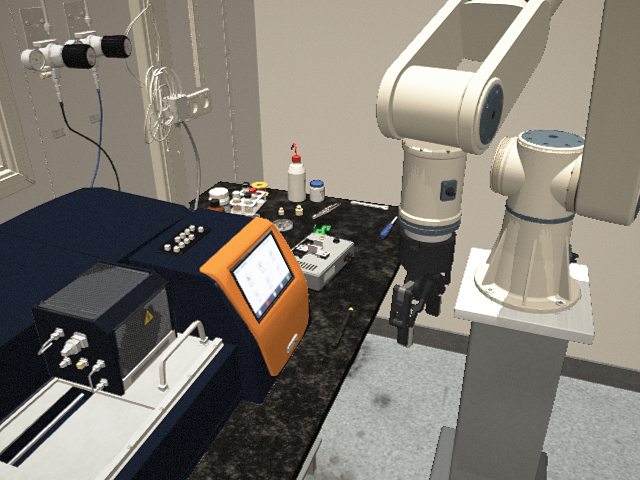

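The top view shows the grey power unit at (282,262), with the black slot frame at (283,247) and a steel plate on the pin at (278,260). A green look-alike lies at (364,242). I read the free bench as roughly (415,272). Next I measure the unit and enlarge the crop.

```bash
cat > h.py <<'E'
from rig import *
import cv2,numpy as np
from scipy.spatial.transform import Rotation as R
def cast(c,uv,z):
    K=np.array(c["camera_matrix"]);T=np.array(c["world_from_camera"])
    uv=np.atleast_2d(uv).astype(float)
    r=(np.c_[uv,np.ones(len(uv))]@np.linalg.inv(K).T)@T[:3,:3].T
    o=T[:3,3]; return o+r*((z-o[2])/r[:,2:3])
def cloud(c,d):
    K=np.array(c["camera_matrix"]);T=np.array(c["world_from_camera"])
    v,u=np.mgrid[:480,:640]
    return (np.stack([(u-K[0,2])/K[0,0]*d,(v-K[1,2])/K[1,1]*d,d],-1))@T[:3,:3].T+T[:3,3]
E
python3 - <<'E'
from h import *
z=np.load("top.npz");c=camera_params("top");P=cloud(c,z["d"])
m=(P[...,2]>35)&(P[...,2]<75);m[:215]=0;m[310:]=0;m[:,:228]=0;m[:,335:]=0
n,l,s,ce=cv2.connectedComponentsWithStats(m.astype(np.uint8));k=1+s[1:,4].argmax();m=l==k
print(s[k],np.median(P[m][:,2]), "bench z",np.median(P[270:290,395:440,2]))
pts=P[m&(abs(P[...,2]-51)<6)][:,:2].astype(np.float32)
r=cv2.minAreaRect(pts);print(r)
for uv,h in [((278,260),60),((364,242),6),((415,272),0),((467,275),0),((410,318),0),((430,225),0),((283,247),57)]: print(uv,np.round(cast(c,uv,h)[0]))
cv2.imwrite("pics/crop.png",cv2.resize(z["p"][215:310,225:385,::-1],None,fx=5,fy=5,interpolation=cv2.INTER_CUBIC))
E
```

```text
[ 234  229   95   70 4972] 50.42461625317162 bench z 0.11941363492314849
((515.6469116210938, 104.61808776855469), (199.45162963867188, 129.68919372558594), 81.93357849121094)
(278, 260) [521. 111.  60.]
(364, 242) [570. -88.   6.]
(415, 272) [ 501. -210.    0.]
(467, 275) [ 495. -334.    0.]
(410, 318) [ 392. -197.    0.]
(430, 225) [ 614. -246.    0.]
(283, 247) [551. 100.  57.]
```

View pics/crop.png

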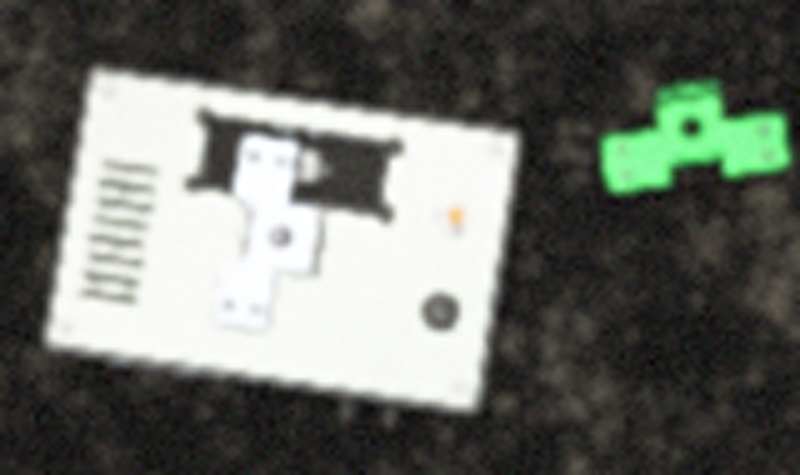

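The crop shows two plates of this shape. The silver-steel one is on the unit's pin at crop (275,230), image (280,261). The all-green one is loose on the bench at image (364,242). Only the steel plate matches the description, since it is on the pin with its arms to the left. The unit measures 199x130 mm with a yaw of about -0.141 and its top at z 50. Next I go above it with the wrist camera.

```bash
cat >> h.py <<'E'
def go(x,y,z,yaw,frm=None):
    """shift/turn in tool axes (m, rad) from current (measured) pose to a pointing-down pose"""
    s=sensors.sense(); p=np.array(s["eef_pos"]);r=R.from_euler("xyz",s["tcp_rot"])
    t=R.from_euler("xyz",[np.pi,0,yaw]); p=p if frm is None else np.array(frm)
    rv=(r.inv()*t).as_rotvec(); sh=r.inv().apply(np.array([x,y,z])-p)/1000
    print("turn",np.round(rv,4),"shift",np.round(sh,4)); return rv,sh
E
python3 -c "
from h import *
go(300,300,250,2.94);go(500,105,230,3.0006)
c=camera_params('top');z=np.load('top.npz');P=cloud(c,z['d']);print(P[240:310:10,130,:].round())"
```

```text
turn [-0.0012 -0.     -0.0592] shift [-0.2125 -0.2574 -0.019 ]
turn [-1.200e-03 -1.000e-04 -1.198e-01] shift [-0.456  -0.3942  0.0011]
[[539. 374. 264.]
 [520. 374. 259.]
 [502. 376. 253.]
 [484. 382. 231.]
 [467. 398. 183.]
 [448. 409. 148.]
 [428. 442.  49.]]
```

Careful with the scale: shifts go in shares of 80 cm and turns go in shares of pi rad. That gives: -0.456 m / 0.8 = -0.57, -0.2125 m / 0.8 = -0.2656, -0.12 rad / 3.1416 = -0.0382.

Emit:
move_arm(motion=[[0,0,-0.0191,-0.2656,-0.3213,-0.025,0.085],[0,0,-0.0191,-0.2656,-0.3213,-0.025,0.085],[0,0,-0.0191,-0.2656,-0.3213,-0.025,0.085],[0,0,-0.0191,-0.2656,-0.3213,-0.025,0.085],[0,0,-0.0191,-0.2656,-0.3213,-0.025,0.085],[0,0,-0.0382,-0.57,-0.4925,0,0.085],[0,0,-0.0382,-0.57,-0.4925,0,0.085],[0,0,-0.0382,-0.57,-0.4925,0,0.085]])

```text
clock: 1.1
eef_pos: [422.8, 184.5, 238.3]
tcp_rot: [3.141, 0.0, 3.001]
contact_force: [0.6, 1.1, -0.2]
opening: 0.992
grasp_force: 0.0
```

```bash
python3 -c "
from h import *
go(500,105,230,3.0006)"
```

```text
turn [0.0004 0.0004 0.0002] shift [-0.0876 -0.0679  0.0084]
```

Scaled: -0.075 m / 0.8 = -0.0938, -0.058 m / 0.8 = -0.0725.

Emit:
move_arm(motion=[[0,0,0,-0.0938,-0.0725,0.0075,0.085],[0,0,0,-0.0938,-0.0725,0.0075,0.085],[0,0,0,-0.0938,-0.0725,0.0075,0.085],[0,0,0,-0.0938,-0.0725,0.0075,0.085]])

```text
clock: 1.6
eef_pos: [487.1, 118.5, 232.0]
tcp_rot: [-3.142, -0.001, 3.0]
contact_force: [-0.0, 0.3, 0.2]
opening: 0.992
grasp_force: 0.0
```

```bash
python3 -c "
from h import *
print(sensors.sense())
c=camera_params('wrist');p,d=grab_frame('wrist');np.savez('w1.npz',p=p,d=d,K=c['camera_matrix'],T=c['world_from_camera']);cv2.imwrite('pics/w1.png',p[:,:,::-1]);print(c)"
```

```text
{'clock': 1.6, 'qpos': array([ 2.35299745e-01,  1.59658521e-01,  1.89127922e+00,  4.05169142e-04,
        1.09176898e+00, -1.19443194e+00]), 'qvel': array([ 2.09747508e-02, -8.43993113e-03,  3.20390986e-03,  2.00468811e-03,
        2.55397615e-04,  6.93021550e-05]), 'joint_efforts': array([-1.05900910e+00, -4.44204032e+01, -3.32261217e+01, -6.74385787e-02,
       -4.69184888e-02, -2.52009690e-02]), 'eef_pos': array([487.13061614, 118.45423143, 231.97009857]), 'tcp_rot': array([-3.14151738e+00, -1.16820735e-03,  3.00034102e+00]), 'contact_force': array([-0.03898775,  0.25916653,  0.1560636 ]), 'wrist_torque': array([ 0.0101697 , -0.06115696,  0.03521976]), 'grasp_force': 0.0, 'opening': 0.9921133636850245}
{'camera_matrix': array([[426.49612484,   0.        , 322.64535777],
       [  0.        , 426.49612484, 241.98729463],
       [  0.        ,   0.        ,   1.        ]]), 'world_from_camera': array([[ 1.40828762e-01,  9.53899000e-01,  2.65035767e-01,
         4.21026827e+02],
       [ 9.90033954e-01, -1.35641385e-01, -3.78706409e-02,
         1.28044611e+02],
       [-1.74947782e-04,  2.67727684e-01, -9.63494606e-01,
         3.73734195e+02],
       [ 0.00000000e+00,  0.00000000e+00,  0.00000000e+00,
         1.00000000e+00]])}
```

View pics/w1.png

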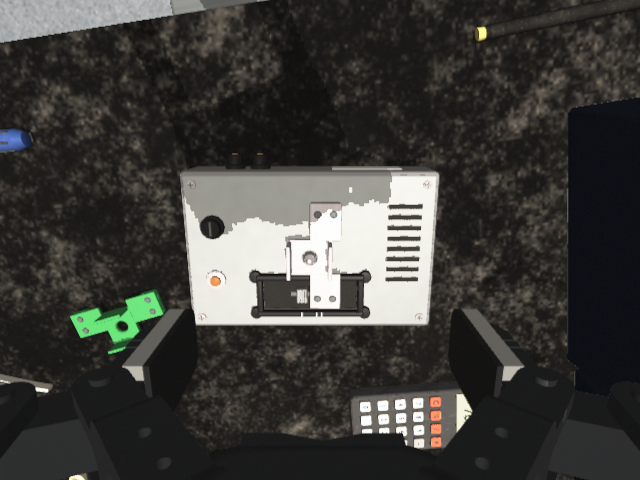

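The wrist view shows the pin tip at (309,258), the lugs at (289,259) and (330,261), the frame corners at (256,276), (366,276), (256,312) and (366,312), and the thumb piece at (302,296). The green plate is at (120,318). I compute the unit's pose from this depth image and cross-check it against those points.

```bash
cat >> h.py <<'E'
def unit(z):
    c=dict(camera_matrix=z["K"],world_from_camera=z["T"]);P=cloud(c,z["d"])
    m=(abs(P[...,2]-50)<4)&(z["d"]>0)
    n,l,s,ce=cv2.connectedComponentsWithStats(m.astype(np.uint8));m=l==1+s[1:,4].argmax()
    r=cv2.minAreaRect(P[m][:,:2].astype(np.float32)); print(r,np.median(P[m][:,2])); return c,P,r
E
python3 - <<'E'
from h import *
z=np.load('w1.npz');c,P,r=unit(z)
pin=cast(c,(309.5,258),70)[0]
co=cast(c,[(256,276),(366,276),(256,312),(366,312)],57)
fc=co.mean(0); print("pin",pin,"frame centre",fc)
e=(co[1]-co[0]+co[3]-co[2])[:2];yaw=np.arctan2(e[1],e[0])-np.pi/2;print("yaw",yaw,np.linalg.norm(e)/2)
ex=np.array([np.cos(yaw),np.sin(yaw)]);print("pin from frame",fc[:2]-34*ex)
cp=np.array(r[0]);print("unit c",cp)
# lug tops
m=(P[...,2]>72)&(P[...,2]<82);m[:225]=0;m[300:]=0;m[:,:270]=0;m[:,350:]=0
Q=P[m]; q=(Q[:,:2]-pin[:2])@np.array([ex,[-ex[1],ex[0]]]).T
for sgn in (-1,1):
    a=q[sgn*q[:,1]>8]; print(len(a),a.min(0),a.max(0),np.median(a,0))
E
```

```text
((517.3473510742188, 103.84394073486328), (197.9647674560547, 128.03189086914062), 81.90789794921875) 48.9843164141119
pin [515.48499762 104.63695549  70.        ] frame centre [549.67023082 100.30269498  57.        ]
yaw -0.141225863084945 87.77361430768757
pin from frame [516.00872831 105.08842886]
unit c [517.34735107 103.84394073]
137 [-11.15085089 -17.42220737] [ 14.41436709 -14.52126307] [  1.11261711 -15.8322477 ]
135 [-10.51078649  13.70996193] [14.88119023 16.0496551 ] [ 1.84177469 15.15544146]
```

```bash
python3 -c "
from h import *
go(516.3,104.4,110,3.0004)"
```

```text
turn [-0.     -0.0008  0.0008] shift [-0.0311 -0.0102  0.1221]
```

Scaled: 0.122 m / 0.8 = 0.1525, -0.026 m / 0.8 = -0.0325.

Emit:
move_arm(motion=[[0,0,0,-0.0325,-0.0088,0.1525,0.06],[0,0,0,-0.0325,-0.0088,0.1525,0.06],[0,0,0,-0.0325,-0.0088,0.1525,0.06],[0,0,0,-0.0325,-0.0088,0.1525,0.06],[0,0,0,-0.0325,-0.0088,0.1525,0.06]])

```text
clock: 2.28
eef_pos: [513.8, 108.5, 113.0]
tcp_rot: [3.14, 0.004, 3.001]
contact_force: [0.0, 0.5, 0.4]
opening: 0.699
grasp_force: 0.0
```

```bash
python3 -c "
from h import *
go(516.3,104.4,53,3.0004);print(sensors.sense()['qvel'].round(4))"
```

```text
turn [0.0015 0.0039 0.0011] shift [-0.0028 -0.0038  0.06  ]
[-0.0048 -0.0021  0.0026 -0.0018 -0.0063 -0.0024]
```

Scaled: 0.03 m / 0.8 = 0.0375, -0.004 m / 0.8 = -0.005.

Emit:
move_arm(motion=[[0,0,0,-0.0038,-0.005,0.0375,0.06],[0,0,0,-0.0038,-0.005,0.0375,0.06],[0,0,0,-0.0038,-0.005,0.0375,0.06],[0,0,0,-0.0038,-0.005,0.0375,0.06]])

```text
clock: 2.78
eef_pos: [515.7, 103.6, 81.7]
tcp_rot: [3.141, 0.002, 3.001]
contact_force: [0.0, 0.1, 0.7]
opening: 0.702
grasp_force: 0.0
```

```bash
python3 -c "
from h import *
go(516.3,104.4,53,3.0004);print(sensors.sense()['qvel'].round(4))
c=camera_params('wrist');p,d=grab_frame('wrist');np.savez('w2.npz',p=p,d=d,K=c['camera_matrix'],T=c['world_from_camera']);cv2.imwrite('pics/w2.png',p[:,:,::-1])
go(516.3,104.4,53,3.0004)"
```

```text
turn [0.0007 0.0019 0.0005] shift [-0.0004  0.0009  0.0287]
[-0.0014  0.0048  0.0033 -0.0002 -0.005   0.0002]
turn [0.0006 0.0016 0.0004] shift [-0.0005  0.0009  0.0284]
```

View pics/w2.png

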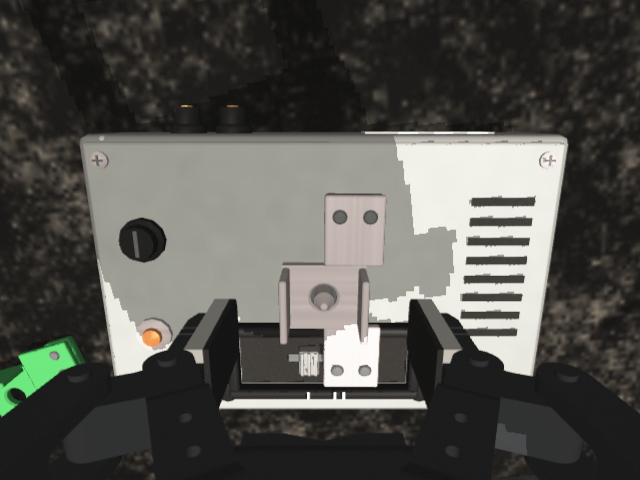

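The fingers straddle the two lugs symmetrically, with inner edges at x 238 and 410 and lugs at 284 and 364. The pin tip is at (323,297). I descend and close.

Scaled: 0.028 m / 0.8 = 0.035, -0.0005 m / 0.8 = -0.0006.

Emit:
move_arm(motion=[[0,0,0,-0.0006,0.0006,0.035,0.06],[0,0,0,-0.0006,0.0006,0.035,0.06],[0,0,0,-0.0006,0.0006,0.035,0.06],[0,0,0,-0.0006,0.0006,0.035,0.06],[0,0,0,-0.0006,0.0006,0.035,0.02],[0,0,0,-0.0006,0.0006,0.035,0.02],[0,0,0,-0.0006,0.0006,0.035,0.02],[0,0,0,-0.0006,0.0006,0.035,0.02]], grip_force=30)

```text
clock: 3.82
eef_pos: [515.9, 103.7, 52.9]
tcp_rot: [3.141, 0.001, 3.001]
contact_force: [-1.6, 0.1, 6.2]
opening: 0.391
grasp_force: 29.8
```

Scaled: -0.1 m / 0.8 = -0.125, -0.08 m / 0.8 = -0.1.

Emit:
move_arm(motion=[[0,0,0,0,0,-0.0125,0.02],[0,0,0,0,0,-0.0313,0.02],[0,0,0,0,0,-0.0625,0.02],[0,0,0,0,0,-0.1,0.02],[0,0,0,0,0,-0.125,0.02],[0,0,0,0,0,-0.125,0.02],[0,0,0,0,0,-0.125,0.02]], grip_force=40)

```text
clock: 4.7
eef_pos: [515.2, 103.7, 152.0]
tcp_rot: [-3.142, -0.0, 3.001]
contact_force: [0.2, -0.5, -1.4]
opening: 0.387
grasp_force: 40.1
```

```bash
python3 -c "
from h import *
go(500,-210,150,3.0004)"
```

```text
turn [-0.0001 -0.0004  0.0004] shift [-0.029  -0.3127  0.002 ]
```

Scaled: -0.313 m / 0.8 = -0.3913, -0.029 m / 0.8 = -0.0363, 1.4 rad / 3.1416 = 0.4456.

Emit:
move_arm(motion=[[0,0,0.0541,-0.005,-0.05,0,0.02],[0,0,0.1114,-0.01,-0.1,0,0.02],[0,0,0.1655,-0.015,-0.15,0,0.02],[0,0,0.2228,-0.02,-0.2,0,0.02],[0,0,0.2769,-0.025,-0.25,0,0.02],[0,0,0.3342,-0.0288,-0.3,0,0.02],[0,0,0.3883,-0.0325,-0.35,0,0.02],[0,0,0.4456,-0.0363,-0.3913,0,0.02]])

```text
clock: 5.7
eef_pos: [499.4, -211.5, 151.1]
tcp_rot: [-3.14, -0.001, 1.594]
contact_force: [0.5, 0.3, -1.3]
opening: 0.389
grasp_force: 40.1
```

Scaled: 1.4 rad / 3.1416 = 0.4456.

Emit:
move_arm(motion=[[0,0,0.0541,0,0,0,0.02],[0,0,0.1114,0,0,0,0.02],[0,0,0.1655,0,0,0,0.02],[0,0,0.2228,0,0,0,0.02],[0,0,0.2769,0,0,0,0.02],[0,0,0.3342,0,0,0,0.02],[0,0,0.3883,0,0,0,0.02],[0,0,0.4456,0,0,0,0.02]])

```text
clock: 6.7
eef_pos: [499.6, -209.9, 151.0]
tcp_rot: [-3.14, 0.002, 0.195]
contact_force: [-0.1, 0.2, -0.9]
opening: 0.389
grasp_force: 40.1
```

```bash
python3 -c "
from h import *
go(500,-210,30,-0.1412)"
```

```text
turn [-0.001   0.0021  0.3362] shift [0.0006 0.0003 0.121 ]
```

Scaled: 0.143 m / 0.8 = 0.1788, 0.14 m / 0.8 = 0.175, 0.335 rad / 3.1416 = 0.1066.

Emit:
move_arm(motion=[[0,0,0.0541,0,0,0.0375,0.02],[0,0,0.1066,0,0,0.0875,0.02],[0,0,0.1066,0,0,0.15,0.02],[0,0,0.1066,0,0,0.1688,0.02],[0,0,0.1066,0,0,0.175,0.02],[0,0,0.1066,0,0,0.1788,0.02],[0,0,0.1066,0,0,0.1788,0.02]])

```text
clock: 7.58
eef_pos: [501.2, -210.6, 10.4]
tcp_rot: [3.141, -0.002, -0.134]
contact_force: [-0.4, 0.1, -0.2]
opening: 0.39
grasp_force: 40.1
```

```bash
python3 -c "
from h import *
go(500,-210,2.5,-0.1412)"
```

```text
turn [ 0.0005 -0.0018  0.007 ] shift [-0.0012 -0.0004  0.0079]
```

Scaled: 0.0075 m / 0.8 = 0.0094, 0.007 m / 0.8 = 0.0088.

Emit:
move_arm(motion=[[0,0,0,0,0,0.005,0.02],[0,0,0,0,0,0.0075,0.02],[0,0,0,0,0,0.0088,0.02],[0,0,0,0,0,0.0094,0.02],[0,0,0,0,0,0.0094,0.02]])

```text
clock: 8.2
eef_pos: [500.3, -210.3, 2.0]
tcp_rot: [-3.142, 0.0, -0.134]
contact_force: [-1.6, 0.1, 3.6]
opening: 0.389
grasp_force: 40.6
```

Contact at the expected height. I release and lift.

Scaled: -0.16 m / 0.8 = -0.2, -0.15 m / 0.8 = -0.1875.

Emit:
move_arm(motion=[[0,0,0,0,0,0,0.06],[0,0,0,0,0,0,0.06],[0,0,0,0,0,0,0.06],[0,0,0,0,0,-0.0625,0.06],[0,0,0,0,0,-0.125,0.06],[0,0,0,0,0,-0.1875,0.06],[0,0,0,0,0,-0.2,0.03],[0,0,0,0,0,-0.2,0.0]])

```text
clock: 9.2
eef_pos: [500.5, -210.3, 162.0]
tcp_rot: [3.141, -0.001, -0.134]
contact_force: [0.2, 0.1, -0.4]
opening: 0.285
grasp_force: 0.0
```

```bash
python3 -c "
from h import *
print(sensors.sense()['eef_pos'],sensors.sense()['opening'])
c=camera_params('wrist');p,d=grab_frame('wrist');np.savez('w3.npz',p=p,d=d,K=c['camera_matrix'],T=c['world_from_camera'])
P=cloud(dict(camera_matrix=c['camera_matrix'],world_from_camera=c['world_from_camera']),d)
m=(P[...,2]>4)&(P[...,2]<40)&(abs(P[...,0]-500)<70)&(abs(P[...,1]+210)<70)&(d>0)
n,l,s,ce=cv2.connectedComponentsWithStats(m.astype(np.uint8));k=1+s[1:,4].argmax();m=l==k;print(s[k])
m2=m&(abs(P[...,2]-10)<2.5);m3=m&(P[...,2]>18)
print(m2.sum(),np.median(P[m2],0),cv2.minAreaRect(P[m2][:,:2].astype(np.float32)));print(m3.sum(),cv2.minAreaRect(P[m3][:,:2].astype(np.float32)),P[m3][:,2].max())
go(515,80,160,3.0004)"
```

```text
[ 500.49438683 -210.28903627  162.01680104] 0.28524394893753363
[ 297  164   61  117 4449]
3932 [ 504.44388332 -218.72042877    8.99772794] ((500.1750183105469, -213.71722412109375), (40.393489837646484, 84.80416870117188), 81.97576141357422)
365 ((500.7392578125, -209.93472290039062), (33.9293212890625, 25.827220916748047), 81.97933959960938) 26.973991508370432
turn [-1.5000e-03 -4.0000e-04 -3.1346e+00] shift [-0.0238 -0.2894  0.001 ]
```

The plate lies flat at (500.7,-209.9) with a yaw of about -0.14, blocks towards -y, already turned end for end. For the switch I'll put the -y finger in the slot's free right part and keep the other finger beyond the frame's left end. The pad then pushes the switch to +y.

```bash
python3 -c "
from h import *
go(552,116.3,130,-0.1412)"
```

```text
turn [-0.0003  0.001   0.007 ] shift [ 0.0081 -0.3303  0.031 ]
```

Scaled: -0.33 m / 0.8 = -0.4125, 0.06 m / 0.8 = 0.075, 0.007 rad / 3.1416 = 0.0022.

Emit:
move_arm(motion=[[0,0,0.0022,0.01,-0.0625,0,0.062],[0,0,0.0022,0.01,-0.125,0,0.062],[0,0,0.0022,0.01,-0.2,0,0.062],[0,0,0.0022,0.01,-0.275,0,0.062],[0,0,0.0022,0.01,-0.35,0,0.062],[0,0,0.0022,0.01,-0.4125,0.0388,0.062],[0,0,0.0022,0.01,-0.4125,0.075,0.062],[0,0,0.0022,0.01,-0.4125,0.075,0.062]])

```text
clock: 10.25
eef_pos: [549.4, 115.7, 98.0]
tcp_rot: [3.139, 0.007, -0.14]
contact_force: [0.3, 0.8, -0.0]
opening: 0.724
grasp_force: 0.0
```

```bash
python3 -c "
from h import *
go(552,116.3,75,-0.1412)"
```

```text
turn [0.0027 0.0073 0.0013] shift [ 0.0027 -0.001   0.023 ]
```

Scaled: 0.023 m / 0.8 = 0.0288, -0.001 m / 0.8 = -0.0013.

Emit:
move_arm(motion=[[0,0,0,0.0013,-0.0013,0.025,0.062],[0,0,0,0.0013,-0.0013,0.0288,0.062],[0,0,0,0.0013,-0.0013,0.0288,0.062],[0,0,0,0.0013,-0.0013,0.0288,0.062]])

```text
clock: 10.75
eef_pos: [554.1, 116.3, 79.7]
tcp_rot: [-3.141, -0.001, -0.142]
contact_force: [-0.3, -0.3, -0.8]
opening: 0.724
grasp_force: 0.0
```

```bash
python3 -c "
from h import *
go(552,116.3,53,-0.1412);print(sensors.sense()['eef_pos'])
c=camera_params('wrist');p,d=grab_frame('wrist');np.savez('w4.npz',p=p,d=d,K=c['camera_matrix'],T=c['world_from_camera']);cv2.imwrite('pics/w4.png',p[:,:,::-1])"
```

```text
turn [-0.0004 -0.001  -0.0005] shift [-0.0021  0.0003  0.0267]
[554.07819688 116.3319511   79.65417876]
```

View pics/w4.png

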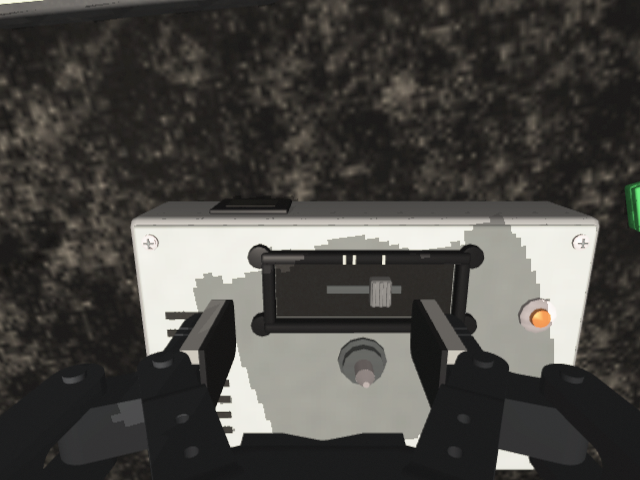

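The frame knobs are at (259,257), (472,257), (262,325) and (466,325), the thumb piece at (381,293), and the bare pin at (363,375). The pushing finger's tip end face runs from (425,302) to (458,348). I compute its real position against the slot.

```bash
python3 - <<'E'
from h import *
z=np.load('w4.npz');c,P,r=unit(z)
yaw=-.1412;A=np.array([[np.cos(yaw),np.sin(yaw)],[-np.sin(yaw),np.cos(yaw)]])
co=cast(c,[(259,257),(472,257),(262,325),(466,325)],57);print(co.round(1));s=co.mean(0)[:2]
print("slot",s,"pin from slot",s-A.T@[34,0],"pin tip",cast(c,(363.5,381),70)[0])
L=lambda q:(A@(np.atleast_2d(q)[:,:2]-s).T).T.round(1)
print("thumb",L(cast(c,[(370,293),(391,293),(381,278),(381,307)],57)))
print("tcp",L([554.08,116.33]))
for lo,hi in((150,240),(405,500)):
    m=np.zeros((480,640),bool);m[295:420,lo:hi]=1;m&=(P[...,2]>70)&(P[...,2]<100)
    Q=P[m];print("tip z",np.percentile(Q[:,2],[1,5,50]));t=Q[Q[:,2]<np.percentile(Q[:,2],1)+3];l=L(t);print(len(t),l.min(0),l.max(0))
    for v in (302,320,340,350): 
        print(v,[ (u,*L(P[v,u])[0],P[v,u,2].round(1)) for u in range(lo,hi,8) if 65<P[v,u,2]<110])
E
```

```text
((526.53955078125, 102.63518524169922), (197.74148559570312, 112.90565490722656), 81.89584350585938) 48.99121317726821
[[574.5 139.6  57. ]
 [562.3  54.4  57. ]
 [544.6 143.8  57. ]
 [532.5  58.4  57. ]]
slot [553.4868459   99.03098324] pin from slot [519.82521962 103.81584653] pin tip [520.48241746 104.59694711  70.        ]
thumb [[ -0.5  -2.2]
 [ -0.5 -10.9]
 [  6.   -6.5]
 [ -6.8  -7. ]]
tcp [[-1.8 17.2]]
tip z [84.559075   86.2315524  93.98475234]
107 [-11.2  48.2] [ 9.2 48.8]
302 [(214, np.float64(10.3), np.float64(53.2), np.float64(91.2)), (222, np.float64(10.5), np.float64(50.5), np.float64(91.6)), (230, np.float64(9.6), np.float64(48.3), np.float64(89.4))]
320 [(190, np.float64(6.2), np.float64(60.0), np.float64(96.0)), (198, np.float64(10.4), np.float64(54.7), np.float64(104.6)), (206, np.float64(10.0), np.float64(52.5), np.float64(103.9)), (214, np.float64(10.2), np.float64(50.0), np.float64(104.2)), (222, np.float64(8.8), np.float64(48.4), np.float64(101.3)), (230, np.float64(4.1), np.float64(48.2), np.float64(91.7))]
340 [(174, np.float64(5.8), np.float64(61.0), np.float
[... 770 characters left out ...]
104.4)), (437, np.float64(10.2), np.float64(-16.9), np.float64(104.3)), (445, np.float64(10.2), np.float64(-19.3), np.float64(104.4)), (453, np.float64(6.3), np.float64(-24.4), np.float64(96.2)), (461, np.float64(6.2), np.float64(-27.1), np.float64(96.1))]
340 [(413, np.float64(-3.9), np.float64(-13.3), np.float64(90.7)), (421, np.float64(1.0), np.float64(-13.7), np.float64(99.6)), (429, np.float64(5.5), np.float64(-14.0), np.float64(107.9)), (461, np.float64(5.8), np.float64(-23.2), np.float64(108.5)), (469, np.float64(5.9), np.float64(-25.5), np.float64(108.8))]
350 [(413, np.float64(-8.1), np.float64(-13.7), np.float64(89.8)), (421, np.float64(-1.9), np.float64(-13.7), np.float64(100.8))]
```

Both tips are 5 mm behind the TCP, at z 84.6, and the finger spans x -11.2 to 9.8 against the slot's ±13. Its inner face is at y -13.5, behind the thumb at -10.9. I descend in steps.

Scaled: 0.02 m / 0.8 = 0.025, 0.01 m / 0.8 = 0.0125.

Emit:
move_arm(motion=[[0,0,0,0.0006,0,0.0125,0.062],[0,0,0,0.0006,0,0.025,0.062],[0,0,0,0.0006,0,0.025,0.062],[0,0,0,0.0006,0,0.025,0.062],[0,0,0,0.0006,0,0.025,0.062]])

```text
clock: 11.42
eef_pos: [554.3, 116.6, 59.0]
tcp_rot: [-3.141, -0.0, -0.141]
contact_force: [-0.2, 0.2, 0.5]
opening: 0.729
grasp_force: 0.0
```

```bash
python3 -c "
from h import *
go(554.4,116.3,47.5,-0.1412);print(sensors.sense()['eef_pos'])"
```

```text
turn [-0.0001 -0.0004  0.    ] shift [0.0001 0.0002 0.0115]
[554.28601503 116.55218182  59.00876755]
```

Scaled: 0.011 m / 0.8 = 0.0138, 0.01 m / 0.8 = 0.0125.

Emit:
move_arm(motion=[[0,0,0,0,0,0.005,0.062],[0,0,0,0,0,0.01,0.062],[0,0,0,0,0,0.0125,0.062],[0,0,0,0,0,0.0138,0.062],[0,0,0,0,0,0.0138,0.062]])

```text
clock: 12.05
eef_pos: [554.0, 116.5, 47.7]
tcp_rot: [3.142, 0.0, -0.141]
contact_force: [-0.1, -0.8, 0.3]
opening: 0.724
grasp_force: 0.0
```

Scaled: -0.0165 m / 0.8 = -0.0206, -0.015 m / 0.8 = -0.0188.

Emit:
move_arm(motion=[[0,0,0,0,-0.005,0,0.062],[0,0,0,0,-0.01,0,0.062],[0,0,0,0,-0.015,0,0.062],[0,0,0,0,-0.0188,0,0.062],[0,0,0,0,-0.0206,0,0.062],[0,0,0,0,-0.0206,0,0.062],[0,0,0,0,-0.0206,0,0.062]])

```text
clock: 12.92
eef_pos: [556.3, 132.3, 47.8]
tcp_rot: [3.141, 0.0, -0.141]
contact_force: [-1.0, -5.2, 0.5]
opening: 0.725
grasp_force: 2.8
```

Emit:
move_arm(motion=[[0,0,0,0,-0.0013,0,0.062],[0,0,0,0,-0.0019,0,0.062],[0,0,0,0,-0.0019,0,0.062]])

```text
clock: 13.3
eef_pos: [556.2, 132.6, 47.7]
tcp_rot: [3.139, 0.001, -0.14]
contact_force: [0.2, -13.6, 2.5]
opening: 0.724
grasp_force: 6.3
```

The force climbs to 13.6 N with no further motion, so the switch is at its end stop. I back off, lift, and check.

Scaled: -0.08 m / 0.8 = -0.1, -0.03 m / 0.8 = -0.0375.

Emit:
move_arm(motion=[[0,0,0,0,0.0063,0,0.062],[0,0,0,0,0.0063,0,0.062],[0,0,0,0,0.0063,-0.0375,0.062],[0,0,0,0,0.0063,-0.1,0.062],[0,0,0,0,0.0063,-0.1,0.062],[0,0,0,0,0.0063,-0.1,0.062]])

```text
clock: 14.05
eef_pos: [555.7, 129.6, 127.6]
tcp_rot: [-3.141, -0.0, -0.141]
contact_force: [-0.4, 0.5, -0.6]
opening: 0.73
grasp_force: 0.0
```

```bash
python3 -c "
from h import *
go(500.4,-210.3,150,-0.134);print(sensors.sense()['eef_pos'])
c=camera_params('wrist');p,d=grab_frame('wrist');np.savez('w5.npz',p=p,d=d,K=c['camera_matrix'],T=c['world_from_camera']);cv2.imwrite('pics/w5.png',p[:,:,::-1])"
```

```text
turn [-0.0003 -0.0001 -0.0071] shift [-0.0069  0.3443 -0.0225]
[555.67723523 129.62671103 127.6103415 ]
```

View pics/w5.png

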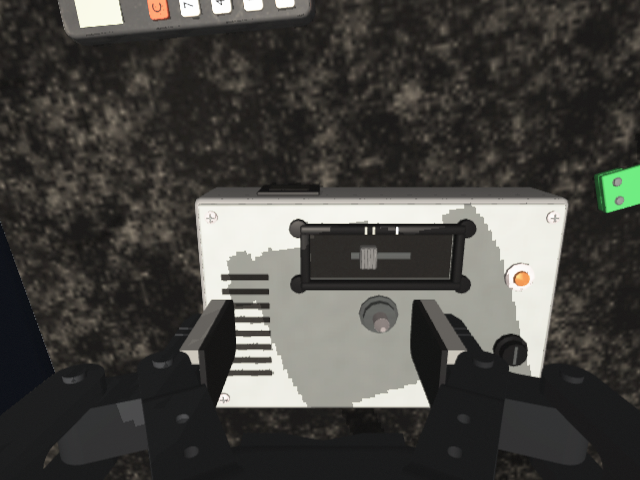

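The thumb piece is now at (368,258), left of the frame centre at (382,257), about +6.8 mm against +7 expected. The switch is fully over. I now fetch the plate.

Scaled: 0.344 m / 0.8 = 0.43, 0.28 m / 0.8 = 0.35, -0.007 rad / 3.1416 = -0.0022.

Emit:
move_arm(motion=[[0,0,-0.0022,-0.0013,0.0625,-0.0275,0.062],[0,0,-0.0022,-0.0025,0.125,-0.0275,0.062],[0,0,-0.0022,-0.0038,0.2,-0.0275,0.062],[0,0,-0.0022,-0.005,0.275,-0.0275,0.062],[0,0,-0.0022,-0.0063,0.35,-0.0275,0.062],[0,0,-0.0022,-0.0088,0.43,-0.0275,0.06],[0,0,-0.0022,-0.0088,0.43,0.025,0.06],[0,0,-0.0022,-0.0088,0.43,0.05,0.06]])

```text
clock: 15.1
eef_pos: [498.4, -210.6, 84.7]
tcp_rot: [-3.14, 0.004, -0.137]
contact_force: [0.3, 0.4, -0.8]
opening: 0.7
grasp_force: 0.0
```

Emit:
move_arm(motion=[[0,0,0,0,0,0,0.06],[0,0,0,0,0,0,0.06],[0,0,0,0,0,0,0.06]])

```text
clock: 15.48
eef_pos: [501.2, -210.2, 88.6]
tcp_rot: [3.141, -0.001, -0.134]
contact_force: [0.2, -0.3, 0.1]
opening: 0.703
grasp_force: 0.0
```

```bash
python3 - <<'E'
from h import *
go(500.4,-210.3,2.0,-0.134)
z=np.load('w5.npz');c,P,r=unit(z)
yaw=-.1412;A=np.array([[np.cos(yaw),np.sin(yaw)],[-np.sin(yaw),np.cos(yaw)]])
s=cast(c,[(298,228),(467,228),(298,284),(461,284)],57).mean(0)[:2];print("slot",s,"pin",s-A.T@[34,0],cast(c,(381,327),70)[0])
E
```

```text
turn [ 0.0004 -0.0014  0.0003] shift [-0.0009  0.0002  0.0866]
((519.5925903320312, 103.48723602294922), (198.07452392578125, 127.95368957519531), 82.34827423095703) 48.99073627075239
slot [553.44505921  99.41842283] pin [519.78343293 104.20328611] [520.01533994 104.62585458  70.        ]
```

Scaled: 0.086 m / 0.8 = 0.1075, 0.083 m / 0.8 = 0.1038.

Emit:
move_arm(motion=[[0,0,0,-0.0013,0,0.0375,0.06],[0,0,0,-0.0013,0,0.075,0.06],[0,0,0,-0.0013,0,0.0938,0.06],[0,0,0,-0.0013,0,0.1038,0.06],[0,0,0,-0.0013,0,0.1075,0.06],[0,0,0,-0.0013,0,0.1075,0.06],[0,0,0,-0.0013,0,0.1075,0.06]])

```text
clock: 16.35
eef_pos: [500.0, -210.3, 2.4]
tcp_rot: [3.141, -0.001, -0.134]
contact_force: [0.3, -0.6, 0.2]
opening: 0.703
grasp_force: 0.0
```

```bash
python3 -c "
from h import *
go(500.4,-210.3,2.0,-0.134)"
```

```text
turn [ 0.0003 -0.001  -0.0002] shift [ 0.0004 -0.0001  0.0004]
```

Position matches the release pose. I grip and lift.

Scaled: -0.14 m / 0.8 = -0.175, -0.08 m / 0.8 = -0.1.

Emit:
move_arm(motion=[[0,0,0,0,0,0,0.02],[0,0,0,0,0,0,0.02],[0,0,0,0,0,0,0.02],[0,0,0,0,0,0,0.02],[0,0,0,0,0,-0.0375,0.02],[0,0,0,0,0,-0.1,0.02],[0,0,0,0,0,-0.175,0.02],[0,0,0,0,0,-0.175,0.02]], grip_force=40)

```text
clock: 17.35
eef_pos: [502.5, -211.3, 146.4]
tcp_rot: [3.139, -0.008, -0.134]
contact_force: [0.4, 0.4, -0.5]
opening: 0.388
grasp_force: 40.4
```

```bash
python3 -c "
from h import *
go(519.3,104,140,-0.1412)"
```

```text
turn [ 0.0023 -0.0083  0.0071] shift [-0.0255 -0.3148  0.0054]
```

Scaled: -0.314 m / 0.8 = -0.3925, -0.29 m / 0.8 = -0.3625, 0.007 rad / 3.1416 = 0.0022.

Emit:
move_arm(motion=[[0,0,0.0022,-0.0038,-0.0625,0,0.02],[0,0,0.0022,-0.0088,-0.125,0,0.02],[0,0,0.0022,-0.0138,-0.1875,0,0.02],[0,0,0.0022,-0.0175,-0.25,0,0.02],[0,0,0.0022,-0.0225,-0.3125,0,0.02],[0,0,0.0022,-0.0263,-0.3625,0,0.02],[0,0,0.0022,-0.0288,-0.3925,0,0.02],[0,0,0.0022,-0.0288,-0.3925,0,0.02]])

```text
clock: 18.35
eef_pos: [518.1, 105.4, 140.7]
tcp_rot: [3.141, 0.001, -0.139]
contact_force: [-0.8, 0.1, -0.1]
opening: 0.389
grasp_force: 40.4
```

Scaled: 0.05 m / 0.8 = 0.0625, 0.04 m / 0.8 = 0.05.

Emit:
move_arm(motion=[[0,0,0,0,0,0.025,0.02],[0,0,0,0,0,0.05,0.02],[0,0,0,0,0,0.0625,0.02],[0,0,0,0,0,0.0625,0.02],[0,0,0,0,0,0.0625,0.02],[0,0,0,0,0,0.0625,0.02]])

```text
clock: 19.1
eef_pos: [519.3, 104.2, 92.5]
tcp_rot: [-3.141, -0.001, -0.141]
contact_force: [-0.3, -0.3, -0.3]
opening: 0.393
grasp_force: 40.5
```

```bash
python3 -c "
from h import *
go(519.3,104,53,-0.1412)
c=camera_params('wrist');p,d=grab_frame('wrist');np.savez('w6.npz',p=p,d=d,K=c['camera_matrix'],T=c['world_from_camera']);cv2.imwrite('pics/w6.png',p[:,:,::-1])"
```

```text
turn [-0.0004 -0.0012 -0.0001] shift [-0.      0.0002  0.0395]
```

View pics/w6.png

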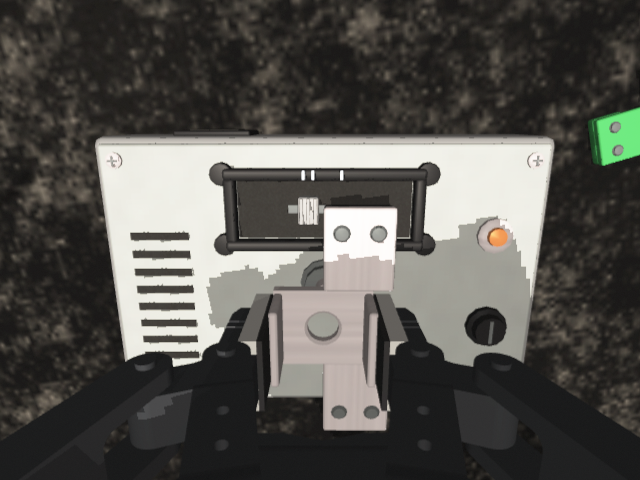

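The held plate has its hole at (323,326) and its arms to the right (-y). The frame knobs are at (219,174), (430,174), (224,243) and (424,243). I compute the hole's offset from the pin.

```bash
python3 - <<'E'
from h import *
z=np.load('w6.npz');c,P,r=unit(z)
yaw=-.1412;A=np.array([[np.cos(yaw),np.sin(yaw)],[-np.sin(yaw),np.cos(yaw)]])
s=cast(c,[(219,174),(430,174),(224,243),(424,243)],57).mean(0)[:2];pin=s-A.T@[34,0];print("slot",s,"pin",pin)
zw=P[350:380,300:345,2];print("web z",np.median(zw))
h=cast(c,(323,326),np.median(zw))[0];print("hole",h,"off (unit axes)",A@(h[:2]-pin), A@(h[:2]-[519.9,104.2]))
m=(P[...,2]>np.median(zw)+11)&(P[...,2]<np.median(zw)+18);m[:285]=0;m[400:]=0;m[:,:262]=0;m[:,393:]=0
# arm end edges: right arm end
arm=(abs(P[...,2]-np.median(zw))<3);arm[:195]=0;arm[440:]=0
rr=cv2.minAreaRect(P[arm][:,:2].astype(np.float32));print(rr)
E
```

```text
((528.124755859375, 102.43818664550781), (197.75326538085938, 109.2132797241211), 82.01617431640625) 49.01975792501834
slot [552.90728975  98.87872069] pin [519.24566348 103.66358397]
web z 98.86906686005531
hole [520.21363984 104.07277351  98.86906686] off (unit axes) [0.90075713 0.54134176] [ 0.32842319 -0.08182138]
((519.8946533203125, 104.24247741699219), (58.7223014831543, 85.4464340209961), 81.26322937011719)
```

Scaled: 0.03 m / 0.8 = 0.0375, 0.028 m / 0.8 = 0.035.

Emit:
move_arm(motion=[[0,0,0,-0.0005,0,0.0125,0.02],[0,0,0,-0.0005,0,0.025,0.02],[0,0,0,-0.0005,0,0.035,0.02],[0,0,0,-0.0005,0,0.0375,0.02],[0,0,0,-0.0005,0,0.0375,0.02],[0,0,0,-0.0005,0,0.0375,0.02]], grip_force=25)

```text
clock: 19.9
eef_pos: [518.6, 104.3, 62.0]
tcp_rot: [-3.141, -0.0, -0.141]
contact_force: [1.0, -0.3, -0.7]
opening: 0.391
grasp_force: 40.5
```

Scaled: 0.0075 m / 0.8 = 0.0094, 0.006 m / 0.8 = 0.0075.

Emit:
move_arm(motion=[[0,0,0,0,0,0.0025,0.02],[0,0,0,0,0,0.005,0.02],[0,0,0,0,0,0.0075,0.02],[0,0,0,0,0,0.0094,0.02],[0,0,0,0,0,0.0094,0.02]])

```text
clock: 20.52
eef_pos: [518.3, 104.2, 54.1]
tcp_rot: [3.142, 0.0, -0.141]
contact_force: [0.4, 0.8, -1.5]
opening: 0.388
grasp_force: 40.5
```

Emit:
move_arm(motion=[[0,0,0,0,0,0.0009,0.02],[0,0,0,0,0,0.0015,0.02],[0,0,0,0,0,0.0019,0.02],[0,0,0,0,0,0.0019,0.02]])

```text
clock: 21.02
eef_pos: [518.4, 104.2, 53.3]
tcp_rot: [-3.142, -0.0, -0.141]
contact_force: [-2.1, -0.2, 6.1]
opening: 0.393
grasp_force: 41.4
```

Seated, with 6 N upward at the expected height. I release, lift and check.

Scaled: -0.1 m / 0.8 = -0.125, -0.07 m / 0.8 = -0.0875.

Emit:
move_arm(motion=[[0,0,0,0,0,0,0.06],[0,0,0,0,0,0,0.06],[0,0,0,0,0,0,0.06],[0,0,0,0,0,-0.0375,0.06],[0,0,0,0,0,-0.0875,0.06],[0,0,0,0,0,-0.125,0.06],[0,0,0,0,0,-0.125,0.06],[0,0,0,0,0,-0.125,0.06]])

```text
clock: 22.02
eef_pos: [517.9, 104.1, 152.1]
tcp_rot: [3.141, 0.001, -0.141]
contact_force: [-1.4, 0.6, -0.2]
opening: 0.7
grasp_force: 0.0
```

```bash
python3 - <<'E'
from h import *
c=camera_params('wrist');p,d=grab_frame('wrist');np.savez('w7.npz',p=p,d=d,K=c['camera_matrix'],T=c['world_from_camera']);cv2.imwrite('pics/w7.png',p[:,:,::-1])
c,P,r=unit(np.load('w7.npz'))
m=(P[...,2]>57.5)&(P[...,2]<64)&(np.hypot(P[...,0]-519,P[...,1]-104)<60)&(p.min(-1)>110)
n,l,s,_=cv2.connectedComponentsWithStats(m.astype(np.uint8));m=l==1+s[1:,4].argmax();Q=P[m]
a=np.linalg.lstsq(np.c_[Q[:,:2]-[519,104],np.ones(len(Q))],Q[:,2],rcond=None)[0];print(m.sum(),"tilt",a[:2],"z",a[2],cv2.minAreaRect(Q[:,:2].astype(np.float32)))
E
```

```text
((518.8187866210938, 103.77290344238281), (197.74070739746094, 127.58082580566406), 81.88621520996094) 48.9837881833341
5940 tilt [ 0.0023688  -0.00062422] z 59.969211197477144 ((518.5301513671875, 100.88648986816406), (40.9844856262207, 84.95003509521484), 81.55187225341797)
```

View pics/w7.png

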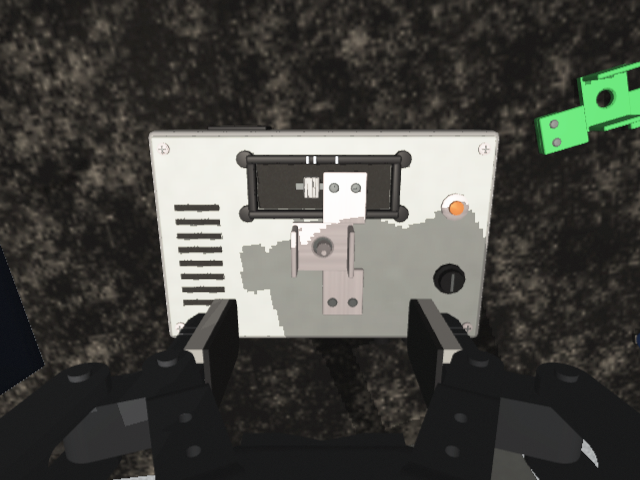

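The plate sits flat on its pin: the pin is in the hole at (323,246), tilt is 0.002, and the web top is 11 mm above the box. It is square to the unit within 0.01 rad. Its blocks are towards -y, with one in the slot at (345,190). The switch is at the left at (311,187), and the robot is clear.

```bash
python3 -c "
from rig import order
print(order.sign_off())"
```

```text
the job is handed in; nothing more can be done
None
```

The selector is at its left end stop, and the lock plate is back on its pin turned end for end, flat and square by the last wrist-camera check; I handed the job in at about 22 s, with no verdict shown.

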